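# Open the coolant filter of the lapping bench

### The job

Open the coolant filter box: press the blue snap tab all the way in with the fingertips, then push the yellow cover by its rib, straight off its seat, until it lies flat on the lower rest ledge beyond and the filter is uncovered. Only press and push: do not lift the cover, and leave the loupe, the jar and the dressing stone where they are.

Things in the scene. Friction and masses are not known exactly. Their poses are not given: they have to be found in the camera images.
- filter_box: Aluminium coolant filter box fixed on the bench, 228 mm long (its x), 103 mm wide. Origin on the bench, under the centre of the seat. x points the way the cover slides off, y to the tab's side, z up. Seat: x -45 to 45 mm, top 70 mm above the bench, around a 66 x 60 mm filter opening. Rails both sides, full length, inner faces at y = +-43.5 mm, and a stop behind the seat, all 76 mm high.
- ledge (a point): Point on the top of the grey rest ledge, 105 mm beyond the seat's centre (box x), 66 mm above the bench, where the cover's origin should end. The ledge is 4 mm lower than the seat, between the same rails, and runs from x = 45 mm to an end lip (76 mm high) at x = 163 mm, so the cover lies flat on it with its origin at x = 91 to 118 mm in the box's frame.
- cover: Yellow loose cover plate, 90 mm along its x, 84 mm wide, 8 mm thick, about 140 g, lying in the seat between the rails. Origin: centre of its underside; axes as the box's. A grey rib stands on it, 10 mm thick, 60 mm wide across the slide direction, 20 mm high (top 28 mm above the underside), centred at x = -20 mm: push the rib's -x face, towards +x. It slides easily once released.
- cover_rib (a point): Centre of the top face of the cover's grey rib, 98 mm above the bench at the start.
- tab_top (a point): Centre of the top face of the blue snap tab's pad, 36 mm (box x) by 34 mm (box y), beside the +y rail at x = 51, y = 71.5 mm in the box's frame; 91 mm above the bench when out, 77 mm fully in. A blue bolt on the pad stands across the channel just in front of the cover and blocks it; it sinks below the ledge as the pad is pressed straight down.
- tab (a joint): How far the snap tab is pressed down, in m: 0 out (cover locked), 0.014 fully in (cover free). It starts 0 to 0.003. It moves with about 3 N, has a hard stop at the end, and stays where it is left; below about 0.008 it blocks the cover, below 0.012 the bolt still stands above the ledge.
- loupe: Green eye loupe standing on the bench, 32 mm wide, 38 mm high; origin under its centre. Leave it.
- jar: Small jar of polishing paste, 44 mm wide, 45 mm high, on the bench; origin under its centre. Leave it.
- stone: Reddish dressing stone 70 x 35 x 22 mm lying on the bench, long along its x; origin under its centre. Leave it.
Not all that is in view belongs to the job. Of the things like the cover, leave any that is brown, purple or turquoise; of the rest the smaller one is meant.

How it is judged:
On the way, in this order (a step that is already met when the one before it is completed fails the run):
1. the tab is pressed in while the cover still lies on its seat (value of joint tab above 0.0115 m and x of cover in the frame of filter_box below 0.012 m), for 0.1 s.
2. the cover is pushed off its seat and lies flat on the rest ledge (x of cover in the frame of filter_box between 0.089 and 0.122 m and z of cover in the frame of filter_box below 0.0685 m and angle between cover's own z axis and vertical below 0.03 rad and value of joint tab above 0.011 m), for 0.2 s.
At the end, for the whole second after the job is handed in: The cover lies flat (within 0.03 rad) and at rest on the rest ledge, its centre 89 to 122 mm beyond the seat's centre, clear of the seat, and the tab is in by at least 11 mm (all of step 2 and linear speed of cover below 0.01 m/s); the robot touches nothing.
It fails at once if the cover is lifted (underside more than 12 mm above the seat) or tipped by more than 0.35 rad (z of cover in the frame of filter_box above 0.082 m or angle between cover's own z axis and vertical above 0.35 rad).
It fails at once if the green loupe is moved by more than 10 mm (distance of loupe from where it was at the start of the episode above 0.01 m).
It fails at once if the jar is moved by more than 10 mm (distance of jar from where it was at the start of the episode above 0.01 m).
It fails at once if the reddish dressing stone is moved by more than 10 mm (distance of stone from where it was at the start of the episode above 0.01 m).
It also fails if it takes over 35 s, if anything falls off the work surface, if the arm or the gripper's body presses on something with over 40 N, if the wrist force passes 120 N, or if a joint passes its speed limit or range.

### The arm

A 7-joint arm with a two-finger parallel gripper is mounted at the origin on the work surface. World frame = base frame: x ahead of the robot, y to its left, z up, the work surface at z = 0. Lengths are in m, angles in rad, forces in N, time in s.
With the tool pointing down it reaches from about 0.4 to 0.85 m from the base axis. Payload 10.4 kg.
Tool frame: the origin (TCP) lies between the finger pads; the fingertips stand 19 mm ahead of it and the grasp point (between the pads) is the TCP (manip.tip_reach is the z of the fingertips in the tool frame, in m); z points along the fingers, y is the direction in which the jaws open and shut (so a half turn about z gives the same grasp; the last joint's range is limited). The gripper opens to 85 mm and grips with 20 to 120 N. Pads are 22 mm wide; open, the fingers measure 114 mm over their backs; the gripper's body (76 mm by 85 mm) begins 54 mm behind the grasp point. The pads swing forward as they close: fully open they stand 13 mm farther back than shut.
Start: joints at [1.21, 0.332, -0.065, 1.46, 0.022, 1.35, -0.088], TCP at [0.207, -0.59, 0.25] pointing down, gripper open.
Joint ranges: [-2.6, 2.6], [-0.5, 2.12], [-1.47, 1.34], [0.16, 2.42], [-1.27, 4.41], [0.06, 2.06], [-2.6, 2.6]. Speed limits (rad/s): [2.22, 2.22, 2.79, 2.79, 3.14, 3.14, 3.14].

### API

Orientations are given as a unit quaternion [x, y, z, w].
In Python, from workcell import sensors, cams, manip gives the robot as it stands.
- The arm moves only by the shell command python3 -m jog 'ROWS' [FORCE]. ROWS is JSON, a list of rows, each a list of 3 entries, a list of its own where there are three numbers: the shift along the world's x, y, z in m, then the turn, a rotation vector about the world's x, y, z in rad, then the opening in per cent of the stroke, from 0 (shut) to 100 (fully open). In form: [[[dx, dy, dz], [wx, wy, wz], grip], ...]. A call has 1 to 5 rows; each row shifts and turns the pose as measured when the row begins; what a row does not reach is not made up. A row lasts 1/8 s, in which the tool goes at most 62.5 mm and 10.7 degrees, less where a joint would pass 70% of its speed; a pose out of reach is approached as far as the arm can. A call with a gripper value outside its range is refused whole. The fingers move at their own pace and stop on an object; FORCE is the grip in N (left out, the last holds). Time passes only in rows, so rows that do not move let the fingers close. It gives the time, the measured TCP pose, the force and the opening at its end, in the units of the state.
- sensors.get_obs(): the state, without advancing time (a new reading comes with each control period).
- cams.camera(name): name is "scene" or "top" or "wrist"; returns (picture, depth): 384x512x3 uint8, red, green, blue; 384x512 float32, m along the optical axis (not along the pixel's ray), 0 where there is no reading.
- cams.camera_model(name): a dict with "intrinsics" (3x3 intrinsics, pixels), "k1" (the pictures are not rectified: a ray, as slopes to the right and down, at radius r is drawn at 1 + k1 r^2 times it, then the intrinsics apply), "view" (4x4, takes a point from world to camera coordinates). Camera axes: x right, y down, z forward; pixel columns grow to the right and rows downward; lengths in m; the calibration is good to about 2 mm. A picture is of the moment at which its call begins: read the wrist's pose just before it. camera_model takes no time and is no camera call; for the wrist camera it gives the pose at the moment of the call.
- manip.hand_in(): hands the job in, once; it reports no verdict.
The state is a dict: "clock": time; "joint_pos": joint angles; "joint_velocities": joint speeds; "tau": joint torques, N m; "position": TCP position; "ee_rot": TCP orientation; "ft_force": force on the tool from outside, world axes, zero at the start; "torque": the same for the moment, N m; "grip_width": opening from 0.0 (shut) to 1.0 (fully open).
Only numpy, scipy, OpenCV 4.12 (cv2) and the standard library are available. Lean on these libraries where they do the work, as an engineer would, in place of code of your own. Each camera call takes 0.05 s, during which the arm holds its last target.

## Working session

There is one attempt and no reset: what is moved stays moved. The work goes in short steps, Python scripts to look and compute and a shell command to move; the robot and the scene stay as the last step left them, time stands still between calls to the robot, and variables do not carry over. Pictures are saved under pics/ and viewed, and the job is handed in when it is done.

```bash
mkdir -p pics; ls
python3 - <<'E'
from workcell import sensors,cams,manip
import cv2,numpy as np
o=sensors.get_obs();print(o['clock'],o['position'],o['ee_rot'],o['ft_force'],manip.tip_reach)
for n in ['scene','top','wrist']:
    p,d=cams.camera(n);m=cams.camera_model(n);np.savez(f'{n}0.npz',p=p,d=d,K=m['intrinsics'],k1=m['k1'],V=m['view'])
    cv2.imwrite(f'pics/{n}0.png',cv2.cvtColor(p,cv2.COLOR_RGB2BGR))
E
```

```text
pics
0.0 [ 0.20702311 -0.58934643  0.24953284] [ 9.85762480e-01  1.68142319e-01 -1.53956558e-04 -6.86247782e-04] [-0.05334463 -1.23753405  0.42108071] 0.019
```

View pics/scene0.png

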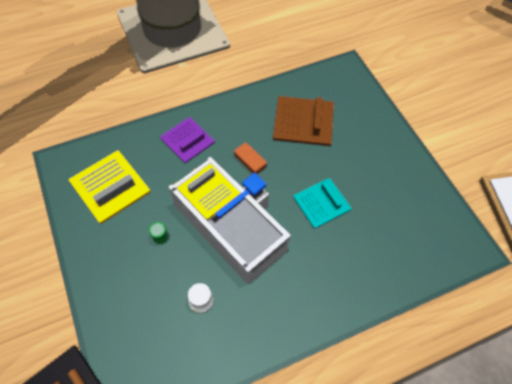

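View pics/top0.png

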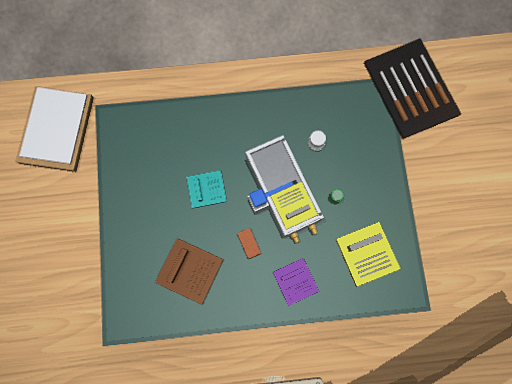

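View pics/wrist0.png

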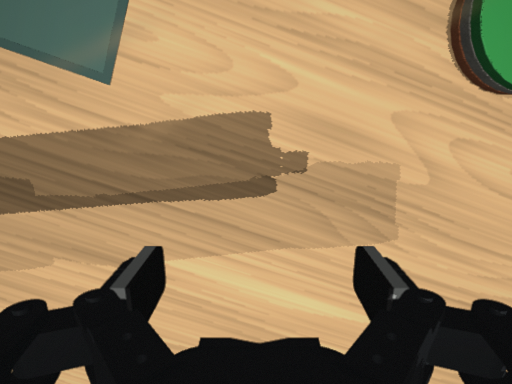

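The yellow candidates in the top view are the plate in the box at (294,205) and a larger one at (369,254). The brown (190,270), purple (296,282) and turquoise (206,189) plates are to be left. The smaller yellow plate fits: it is in the box, behind the blue bolt. I'll confirm with a crop and measure.

```bash
cat > h.py <<'E'
import numpy as np,cv2
def load(n): return np.load(n+'.npz')
def rays(z,uv):
    uv=np.asarray(uv,float).reshape(-1,2);K=z['K'];k1=float(z['k1'])
    dd=np.c_[(uv[:,0]-K[0,2])/K[0,0],(uv[:,1]-K[1,2])/K[1,1]];x=dd.copy()
    for _ in range(20): x=dd/(1+k1*(x**2).sum(1,keepdims=True))
    R=z['V'][:3,:3];t=z['V'][:3,3]
    return -R.T@t,np.c_[x,np.ones(len(x))]@R   # origin, dirs (unit depth)
def plane(z,uv,h):
    o,d=rays(z,uv);return o+d*((h-o[2])/d[:,2])[:,None]
def pts(z,uv):
    uv=np.asarray(uv).reshape(-1,2).astype(int);o,d=rays(z,uv);return o+d*z['d'][uv[:,1],uv[:,0]][:,None]
def mask(z,lo,hi):
    return cv2.inRange(cv2.cvtColor(z['p'],cv2.COLOR_RGB2HSV),lo,hi)
def blobs(m,amin=25):
    n,l,s,c=cv2.connectedComponentsWithStats(m)
    return [(s[i,4],c[i],np.argwhere(l==i)[:,::-1]) for i in range(1,n) if s[i,4]>=amin]
COL=dict(yellow=((24,120,100),(35,255,255)),blue=((105,150,80),(125,255,255)),green=((55,100,40),(80,255,255)),red=((3,150,100),(14,255,255)))
E
python3 - <<'E'
from h import *
for n in ['top0','scene0']:
    z=load(n)
    print(n,'cam',rays(z,[[256,192]])[0])
    for k,(lo,hi) in COL.items():
        for a,c,uv in blobs(mask(z,lo,hi)):
            P=pts(z,uv);print(k,a,c.round(1),P.mean(0).round(4),np.percentile(P[:,2],[5,50,95]).round(4))
z=load('top0');s=cv2.resize(z['p'][120:260,220:410],None,fx=4,fy=4,interpolation=cv2.INTER_CUBIC);cv2.imwrite('pics/crop_top.png',s[:,:,::-1])
z=load('scene0');s=cv2.resize(z['p'][140:290,140:320],None,fx=4,fy=4,interpolation=cv2.INTER_CUBIC);cv2.imwrite('pics/crop_scene.png',s[:,:,::-1])
E
```

```text
top0 cam [0.33234766 0.00907136 1.1586584 ]
yellow 981 [293.6 205.4] [ 0.5186 -0.0901  0.0855] [0.0743 0.0777 0.0816]
yellow 1932 [367.6 253.3] [ 0.3918 -0.2643  0.0171] [0.0073 0.0112 0.015 ]
blue 300 [264.9 194.4] [ 0.5527 -0.0247  0.0838] [0.0735 0.0871 0.0915]
green 74 [335.5 196.5] [ 0.5402 -0.2032  0.0274] [0.0018 0.0364 0.0409]
red 264 [248.5 243.3] [0.4456 0.027  0.0261] [0.0185 0.0217 0.0254]
scene0 cam [ 0.96998948 -0.19515253  0.87682677]
yellow 2575 [108.6 186. ] [ 0.3984 -0.268   0.0143] [0.0063 0.0109 0.014 ]
yellow 1532 [209.1 192.2] [ 0.5297 -0.0924  0.0804] [0.0751 0.0777 0.0804]
blue 534 [245.4 191.4] [ 0.5598 -0.0303  0.0894] [0.0725 0.0864 0.0906]
green 234 [158.8 233.7] [ 0.5446 -0.2065  0.0199] [-0.0005  0.0138  0.0391]
red 2246 [303.4 119.6] [0.4017 0.1759 0.0162] [0.0085 0.0111 0.0392]
red 452 [250.  157.5] [0.4517 0.0247 0.0209] [0.0165 0.0211 0.0241]
red 119 [ 74.8 377.2] [ 0.7395 -0.4117  0.0225] [0.0194 0.0229 0.0256]
```

View pics/crop_top.png

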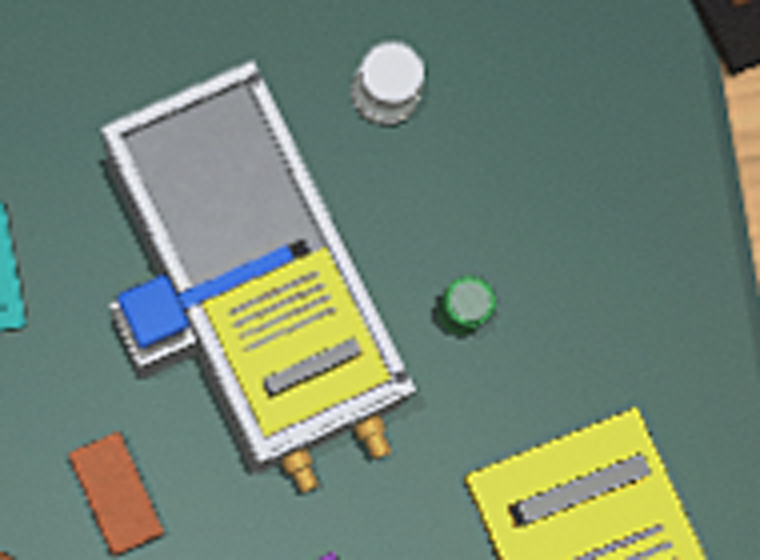

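View pics/crop_scene.png

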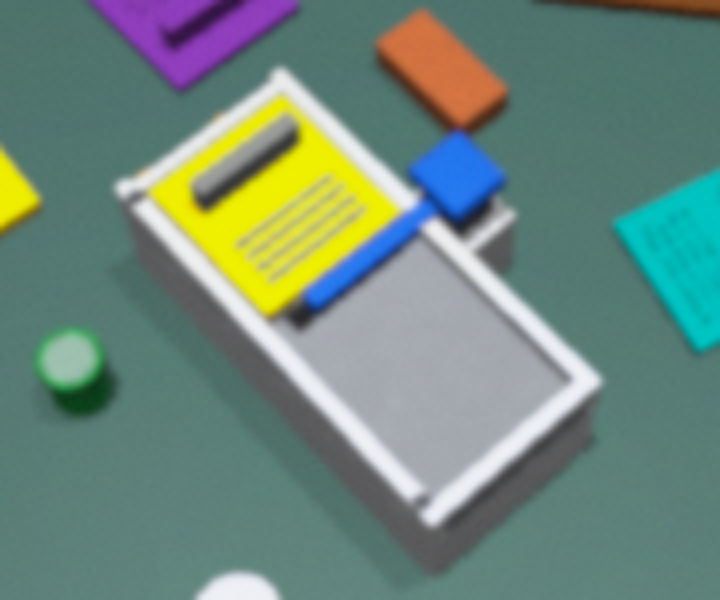

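The crops confirm it. The smaller yellow plate is in the box at top (294,205), with its rib at crop (313,367) and the blue pad at crop (153,312). Next I'll fit the box frame.

Run:
```python
from h import *
T=load('top0');S=load('scene0')
ct=np.array([[103,128],[252,65],[412,385],[258,465]])/4-.375+[220,120]
cs=np.array([[600,380],[432,523],[118,185],[280,70]])/4-.375+[140,140]
for n,z,c in(('top',T,ct),('scene',S,cs)):
    P=plane(z,c,.076);print(n,P.round(4).tolist());
    e=P[0]-P[3];f=P[1]-P[2];print('len',np.hypot(*e[:2]),np.hypot(*f[:2]),'yaw',[np.degrees(np.arctan2(v[1],v[0])) for v in(e,f)],'wid',np.linalg.norm(P[0]-P[1]),np.linalg.norm(P[3]-P[2]),'ctr',P.mean(0))
    # cover rect
    h=.078
    B=sorted([b for b in blobs(mask(z,*COL['yellow'])) if 800<b[0]<1800],key=lambda b:b[0])[0]
    Q=plane(z,B[2],h);r=cv2.minAreaRect((Q[:,:2]*1000).astype(np.float32));print('cover rect',r)
    m=mask(z,*COL['blue']);uv=max(blobs(m),key=lambda b:b[0])[2]
    D=pts(z,uv);Q=plane(z,uv,.09)
    np.save('blue_'+n,Q)
    # pad: erode
    k=cv2.morphologyEx(m,cv2.MORPH_OPEN,np.ones((9,9),np.uint8));uv=max(blobs(k,5),key=lambda b:b[0])[2]
    D=pts(z,uv);zz=np.median(D[:,2]);print('pad z',zz,'rect',cv2.minAreaRect((plane(z,uv,zz)[:,:2]*1000).astype(np.float32)),'n',len(uv))
```

```text
top [[0.6665, 0.0117, 0.076], [0.6974, -0.0844, 0.076], [0.4875, -0.157, 0.076], [0.4493, -0.0597, 0.076]]
len 0.2285881178767495 0.22206873444999115 yaw [np.float64(18.195545175801218), np.float64(19.080135163220774)] wid 0.10095207895870051 0.10454714307846238 ctr [ 0.57516823 -0.07237142  0.076     ]
cover rect ((521.6793823242188, -90.25679779052734), (90.26544952392578, 82.67539978027344), 19.15757179260254)
pad z 0.0885260174145891 rect ((545.7164306640625, -8.460189819335938), (31.160255432128906, 26.831180572509766), 84.0460205078125) n 158
scene [[0.6672, 0.0114, 0.076], [0.6999, -0.085, 0.076], [0.4847, -0.1572, 0.076], [0.4532, -0.0628, 0.076]]
len 0.22649058421805618 0.22698384647166298 yaw [np.float64(19.142408250713945), np.float64(18.539923478088156)] wid 0.10185715869874842 0.0994753143605439 ctr [ 0.57623252 -0.0734116   0.076     ]
cover rect ((524.8382568359375, -91.79093170166016), (92.09501647949219, 82.65550231933594), 18.568771362304688)
pad z 0.0883193005894699 rect ((550.6881713867188, -8.940925598144531), (30.484926223754883, 35.0514030456543), 67.0167007446289) n 269
```

Box fit (both views agree to about 3 mm):

| Quantity | Value |
|---|---|
| Yaw | about 18.8° |
| Seat centre | (0.523, -0.091) |
| Tab | about (0.548, -0.007) |

The tool's x axis already lies along 19.4°. I'll go over the tab with the fingers shut.

```bash
python3 -m jog '[[[0.03,0.05,0],[0,0,0],0],[[0.03,0.05,0],[0,0,0],0],[[0.03,0.05,0],[0,0,0],0],[[0.03,0.05,0],[0,0,0],0],[[0.03,0.05,0],[0,0,0],0]]' 60; python3 -m jog '[[[0.03,0.05,0],[0,0,0],0],[[0.03,0.05,0],[0,0,0],0],[[0.03,0.05,0],[0,0,0],0],[[0.03,0.05,0],[0,0,0],0],[[0.03,0.05,0],[0,0,0],0]]'
```

```text
clock: 0.78
position: [0.3565, -0.3345, 0.2475]
ee_rot: [0.986, 0.164, -0.001, -0.001]
ft_force: [1.2, -1.3, -0.8]
grip_width: 0.002
clock: 1.4
position: [0.5094, -0.0758, 0.2477]
ee_rot: [0.987, 0.163, -0.001, -0.0]
ft_force: [-0.1, -1.5, 0.8]
grip_width: -0.001
```

```bash
python3 -m jog '[[[0.02,0.035,-0.03],[0,0,0],0],[[0.019,0.034,-0.04],[0,0,0],0],[[0,0,-0.03],[0,0,0],0],[[0,0,0],[0,0,0],0]]'
cat > snap.py <<'E'
import sys
from workcell import sensors,cams
import cv2,numpy as np
k=sys.argv[1]
o=sensors.get_obs();print(o['position'].round(4) if hasattr(o['position'],'round') else o['position'])
for n in sys.argv[2:]:
    m=cams.camera_model(n);p,d=cams.camera(n);np.savez(f'{n}{k}.npz',p=p,d=d,K=m['intrinsics'],k1=m['k1'],V=m['view'])
    cv2.imwrite(f'pics/{n}{k}.png',cv2.cvtColor(p,cv2.COLOR_RGB2BGR))
E
python3 snap.py 1 wrist scene
```

```text
clock: 1.9
position: [0.5504, 0.0012, 0.1452]
ee_rot: [0.986, 0.167, -0.0, -0.001]
ft_force: [0.1, -0.3, 0.3]
grip_width: -0.002
[0.5504 0.0012 0.1452]
```

View pics/wrist1.png

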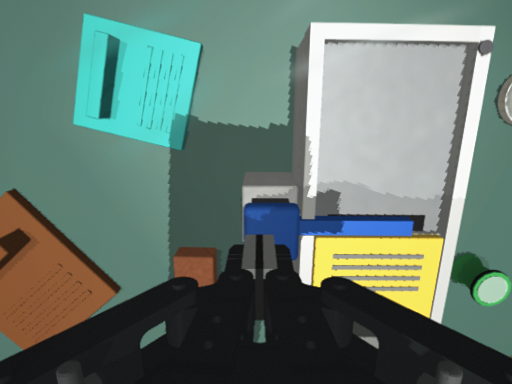

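View pics/scene1.png

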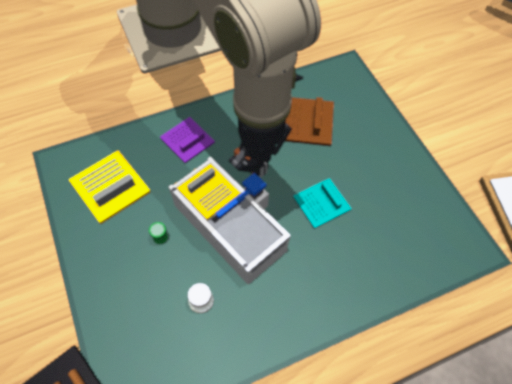

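The wrist view shows the pad at cols 245-299, far edge row 204, with the shut fingertips over its near part. I'll refine the box frame from this closer view.

Run:
```python
from h import *
z=load('wrist1')
a=np.radians(18.8);u=np.array([np.cos(a),np.sin(a)]);v=np.array([-u[1],u[0]]);o=np.array([.523,-.091])
def loc(P): q=P[:,:2]-o;return np.c_[q@u,q@v].round(4)
print('outer rim far corners',loc(plane(z,[[311,23],[494,27]],.076)), plane(z,[[311,23],[494,27]],.076))
print('inner lip', loc(plane(z,[[326,41],[475,41]],.076)))
print('pad: left, right, far', loc(plane(z,[[246,215],[298,215],[272,205]],.0895)))
print('cover front corners', loc(plane(z,[[314,238],[442,238]],.078)))
print('tcp',loc(np.array([[.5504,.0012,0]])))
print(pts(z,[[272,215],[400,60],[313,100],[380,262]]).round(4))
```

```text
outer rim far corners [[ 0.1692  0.0509]
 [ 0.169  -0.0515]] [[ 0.66678594  0.01166464  0.076     ]
 [ 0.69961058 -0.08531186  0.076     ]]
inner lip [[ 0.1601  0.042 ]
 [ 0.1616 -0.042 ]]
pad: left, right, far [[0.062  0.0863]
 [0.0623 0.0553]
 [0.0684 0.0709]]
cover front corners [[ 0.0428  0.0428]
 [ 0.0434 -0.0408]]
tcp [[0.0557 0.0785]]
[[ 0.5589 -0.004   0.0891]
 [ 0.6685 -0.0462  0.0666]
 [ 0.6292 -0.0044  0.0764]
 [ 0.5482 -0.0845  0.0781]]
```

```bash
python3 -m jog '[[[-0.003,-0.009,0],[0,0,0],0],[[0,0,-0.02],[0,0,0],0],[[0,0,-0.012],[0,0,0],0],[[0,0,-0.004],[0,0,0],0]]'
```

```text
clock: 2.5
position: [0.55, -0.0108, 0.1131]
ee_rot: [0.986, 0.165, 0.004, 0.001]
ft_force: [-0.3, -0.1, -0.2]
grip_width: 0.001
```

```bash
python3 -m jog '[[[0,0,-0.004],[0,0,0],0],[[0,0,-0.004],[0,0,0],0]]'; python3 -m jog '[[[0,0,-0.004],[0,0,0],0],[[0,0,-0.003],[0,0,0],0]]'
```

```text
clock: 2.75
position: [0.5501, -0.0107, 0.1048]
ee_rot: [0.986, 0.165, 0.004, 0.001]
ft_force: [-1.3, -0.4, 3.7]
grip_width: -0.002
clock: 3.0
position: [0.5501, -0.0107, 0.0976]
ee_rot: [0.986, 0.165, 0.004, 0.001]
ft_force: [-1.4, 0.2, 2.9]
grip_width: -0.001
```

```bash
python3 -m jog '[[[0,0,-0.002],[0,0,0],0]]';python3 -m jog '[[[0,0,-0.002],[0,0,0],0]]'
```

```text
clock: 3.12
position: [0.5502, -0.0107, 0.0959]
ee_rot: [0.986, 0.165, 0.004, 0.001]
ft_force: [-8.1, -1.2, 20.4]
grip_width: 0.002
clock: 3.25
position: [0.5502, -0.0106, 0.0956]
ee_rot: [0.986, 0.165, 0.004, 0.001]
ft_force: [-17.7, -1.6, 35.2]
grip_width: -0.0
```

The tab is on its hard stop: tip at 0.0766 with a 35 N reaction. I'll retract, then move behind the rib with the fingers partly open.

```bash
python3 -m jog '[[[0,0,0.02],[0,0,0],0],[[0,0,0.035],[0,0,0],0],[[-0.035,-0.047,0],[0,0,0],30],[[-0.035,-0.047,0],[0,0,0],30],[[0,0,0],[0,0,0],30]]'; python3 snap.py 2 wrist scene
```

```text
clock: 3.88
position: [0.4793, -0.106, 0.1525]
ee_rot: [0.986, 0.166, 0.006, 0.001]
ft_force: [-0.0, -0.3, -0.2]
grip_width: 0.303
[ 0.4793 -0.106   0.1525]
```

View pics/wrist2.png

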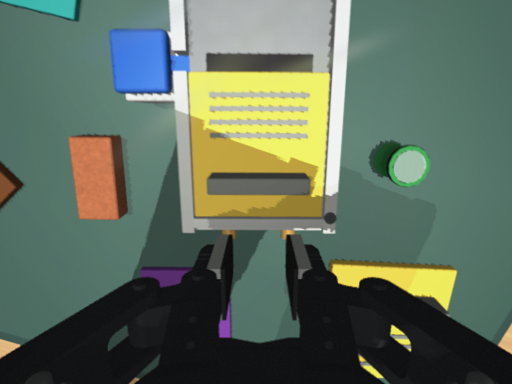

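View pics/scene2.png

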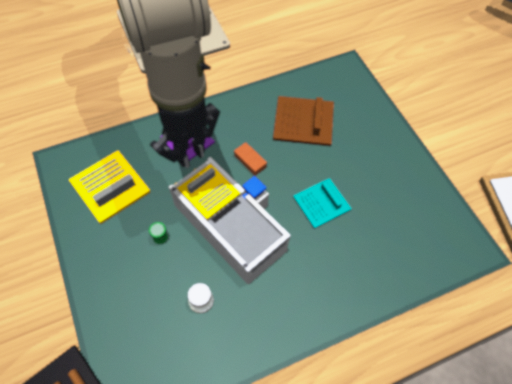

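The bolt has sunk, leaving a dark slot at wrist (260,62), and the rib spans cols 207-310 at rows 173-194. I'll check the pad height and the rib position.

Run:
```python
from h import *
z=load('wrist2')
a=np.radians(18.8);u=np.array([np.cos(a),np.sin(a)]);v=np.array([-u[1],u[0]]);o=np.array([.523,-.091])
def loc(P): q=P[:,:2]-o;return np.c_[q@u,q@v,P[:,2]].round(4)
print('pad',loc(pts(z,[[130,60],[145,55],[155,75]])))
print('bolt',loc(pts(z,[[182,63]])))
print('rib top near corners',loc(plane(z,[[208,193],[309,193],[208,174],[309,174]],.098)))
print('cover front',loc(plane(z,[[189,72],[328,72]],.078)),'rear',loc(plane(z,[[193,216],[324,216]],.078)))
print('rim near outer',loc(plane(z,[[182,232],[336,230]],.076)))
print('tcp',loc(np.array([[.4793,-.106,0.15]])))
uv=np.array([[225,240],[228,250],[291,240],[296,255],[228,245]]);print('finger',loc(pts(z,uv)))
```

```text
pad [[0.0497 0.076  0.0769]
 [0.0526 0.0672 0.0763]
 [0.0414 0.0619 0.0769]]
bolt [[0.0499 0.0483 0.0639]]
rib top near corners [[-0.0255  0.0294  0.098 ]
 [-0.0252 -0.0294  0.098 ]
 [-0.0143  0.029   0.098 ]
 [-0.0139 -0.0289  0.098 ]]
cover front [[ 0.043   0.0413  0.078 ]
 [ 0.0435 -0.0407  0.078 ]] rear [[-0.0462  0.043   0.078 ]
 [-0.0458 -0.0435  0.078 ]]
rim near outer [[-0.0583  0.0514  0.076 ]
 [-0.0564 -0.0526  0.076 ]]
tcp [[-4.62e-02 -1.00e-04  1.50e-01]]
finger [[-0.0352  0.015   0.1449]
 [-0.0359  0.0129  0.154 ]
 [-0.0347 -0.0144  0.1456]
 [-0.0353 -0.015   0.1599]
 [-0.0352  0.0132  0.1503]]
```

The pad is at 77 mm (fully in), the cover is still on its seat, and the finger faces are 10 mm behind the rib. I'll descend.

```bash
python3 -m jog '[[[0,0,-0.03],[0,0,0],30],[[0,0,-0.015],[0,0,0],30],[[0,0,-0.004],[0,0,0],30],[[0,0,0],[0,0,0],30]]'
```

```text
clock: 4.47
position: [0.4842, -0.0984, 0.1033]
ee_rot: [0.985, 0.172, 0.008, -0.0]
ft_force: [0.9, 0.2, 0.5]
grip_width: 0.301
```

It drifted about 5 mm in y, with a small yaw and tilt. I'll correct that before contact.

```bash
python3 -m jog '[[[-0.001,-0.006,0],[-0.003,0.016,-0.018],30]]';python3 -m jog '[[[0,0,0],[0,0,0],30]]'
```

```text
clock: 4.6
position: [0.4836, -0.1042, 0.1039]
ee_rot: [0.987, 0.163, -0.0, 0.0]
ft_force: [0.1, -0.1, 0.3]
grip_width: 0.301
clock: 4.72
position: [0.484, -0.1048, 0.1044]
ee_rot: [0.987, 0.162, 0.0, 0.0]
ft_force: [0.0, -0.5, 0.3]
grip_width: 0.298
```

```bash
python3 -m jog '[[[0.0057,0.0019,-0.001],[0,0,0],30],[[0.0076,0.0026,0],[0,0,0],30],[[0.0095,0.0032,0],[0,0,0],30]]'; python3 snap.py 3 wrist
```

```text
clock: 5.1
position: [0.5079, -0.0972, 0.1038]
ee_rot: [0.987, 0.162, 0.0, 0.001]
ft_force: [-0.5, 0.1, -0.1]
grip_width: 0.3
[ 0.5079 -0.0972  0.1038]
```

View pics/wrist3.png

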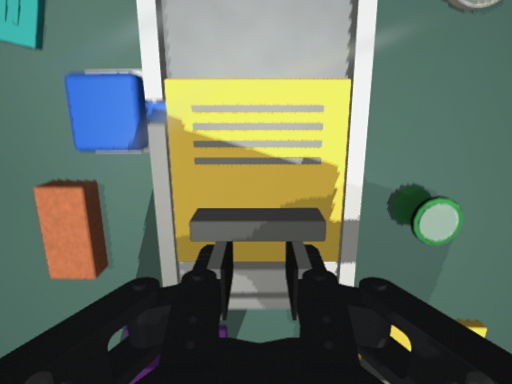

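The cover slides square (front edge at row 80, over the sunken bolt) with both fingertips on the rib. I'll continue.

```bash
python3 -m jog '[[[0.0104,0.0036,0],[0,0,0],30],[[0.0104,0.0036,0],[0,0,0],30],[[0.0104,0.0036,0],[0,0,0],30],[[0.0095,0.0032,0],[0,0,0],30]]'; python3 snap.py 4 wrist
```

```text
clock: 5.65
position: [0.5527, -0.0813, 0.1038]
ee_rot: [0.987, 0.162, 0.001, 0.001]
ft_force: [-0.0, -0.5, -1.0]
grip_width: 0.302
[ 0.5527 -0.0813  0.1038]
```

View pics/wrist4.png

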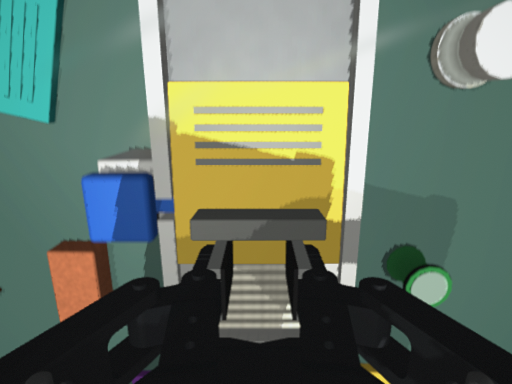

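```bash
python3 -m jog '[[[0.0085,0.0029,0],[0,0,0],30],[[0.0085,0.0029,0],[0,0,0],30],[[0.0076,0.0026,0],[0,0,0],30],[[0.0038,0.0013,0],[0,0,0],30]]'; python3 snap.py 5 wrist scene
```

```text
clock: 6.2
position: [0.5838, -0.0704, 0.1037]
ee_rot: [0.987, 0.162, 0.001, 0.0]
ft_force: [-1.3, -0.4, 0.8]
grip_width: 0.302
[ 0.5838 -0.0704  0.1037]
```

View pics/wrist5.png

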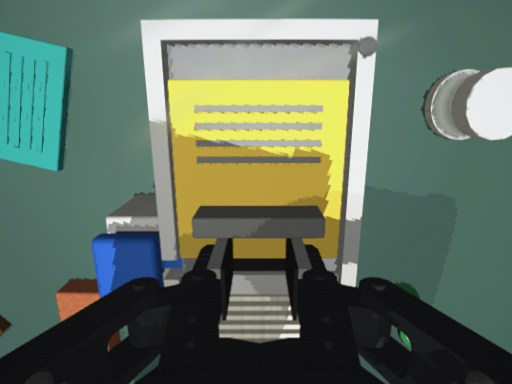

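```bash
cat > chk.py <<'E'
import sys
from h import *
a=np.radians(18.8);u=np.array([np.cos(a),np.sin(a)]);v=np.array([-u[1],u[0]]);o=np.array([.523,-.091])
def loc(P): q=P[:,:2]-o;return np.c_[q@u,q@v,P[:,2]]
z=load(sys.argv[1]);B=[b for b in blobs(mask(z,*COL['yellow']),400)]
for b in B:
    L=loc(pts(z,b[2]));L=L[(L[:,2]>.06)&(L[:,2]<.09)]
    if len(L)<200: continue
    A=np.c_[L[:,:2],np.ones(len(L))];w=np.ones(len(L))>0
    for _ in range(5):
        c=np.linalg.lstsq(A[w],L[w,2],rcond=None)[0];w=abs(A@c-L[:,2])<.002
    print('n',len(L),'x',np.percentile(L[:,0],[.5,99.5]).round(4),'y',np.percentile(L[:,1],[.5,99.5]).round(4),'slopes',c[:2].round(4),'z med',np.median(L[:,2]).round(4))
E
python3 chk.py wrist3; python3 chk.py wrist5; python3 chk.py scene5
```

```text
n 10853 x [-0.001   0.0641] y [-0.0425  0.0404] slopes [-0.0005  0.0009] z med 0.078
n 10515 x [0.0794 0.1445] y [-0.0419  0.0413] slopes [0.0001 0.0005] z med 0.074
n 1402 x [0.0584 0.1465] y [-0.0416  0.0405] slopes [ 0.0069 -0.0005] z med 0.0735
```

The cover is flat on the ledge: top at 74 mm, origin near x = 101 mm. I'll back off from the rib, then rise.

```bash
python3 -m jog '[[[-0.0095,-0.0032,0],[0,0,0],30],[[-0.0095,-0.0032,0.005],[0,0,0],30],[[0,0,0.04],[0,0,0],30],[[-0.03,-0.01,0.05],[0,0,0],30],[[0,0,0.02],[0,0,0],30]]'; python3 -m jog '[[[0,0,0],[0,0,0],30]]'; python3 snap.py 6 wrist top scene; python3 chk.py wrist6; python3 chk.py scene6
python3 - <<'E'
from h import *
z=load('wrist6')
uv=max(blobs(mask(z,*COL['blue'])),key=lambda b:b[0])[2];print('pad z',np.median(pts(z,uv)[:,2]))
for n in('scene0','scene6'):
    z=load(n)
    for k in('green','red'):
        for A,c,uv in blobs(mask(z,*COL[k])): print(n,k,A,c.round(1))
E
```

```text
clock: 6.92
position: [0.5289, -0.0887, 0.2211]
ee_rot: [0.987, 0.162, -0.001, 0.0]
ft_force: [1.0, -1.1, 0.2]
grip_width: 0.299
clock: 7.05
position: [0.529, -0.0893, 0.2229]
ee_rot: [0.987, 0.161, 0.001, 0.001]
ft_force: [0.1, -1.5, -1.2]
grip_width: 0.302
[ 0.529  -0.0893  0.2229]
n 9135 x [0.0557 0.1444] y [-0.0413  0.0422] slopes [0.0008 0.0009] z med 0.074
n 1739 x [0.052  0.1466] y [-0.0414  0.041 ] slopes [ 0.0047 -0.0003] z med 0.0736
pad z 0.07676887782281802
scene0 green 234 [158.8 233.7]
scene0 red 2246 [303.4 119.6]
scene0 red 452 [250.  157.5]
scene0 red 119 [ 74.8 377.2]
scene6 green 216 [158.9 234.2]
scene6 red 2284 [303.4 119.8]
scene6 red 460 [250.  157.7]
scene6 red 124 [ 75.1 377.2]
```

View pics/wrist6.png

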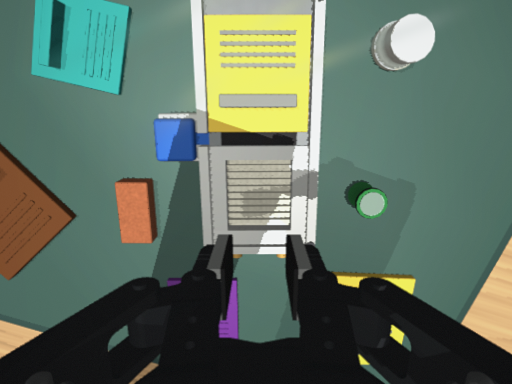

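View pics/scene6.png

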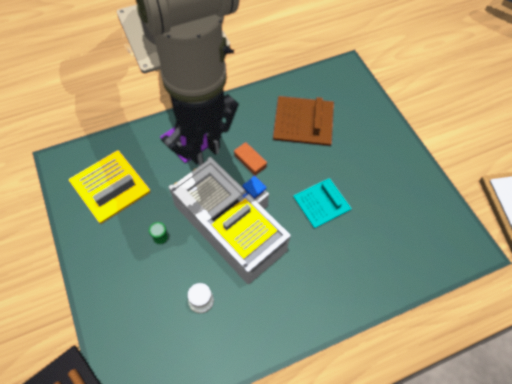

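The filter is uncovered (wrist (258,192)), the cover lies flat at x ≈ 100 mm, the tab is in, and the neighbours haven't moved. Handing in.

```bash
python3 -c "
from workcell import manip
print(manip.hand_in())"
```

```text
the job is handed in; nothing more can be done
None
```

The filter box is open and the job is handed in. I pressed the blue tab to its hard stop with shut fingertips, at a peak vertical force of about 35 N. I then pushed the smaller yellow cover by its rib, with the fingers partly open, until it dropped onto the ledge. I backed off and rose clear at about 7 s of the 35 s.

- **Cover:** its origin is about 100 mm beyond the seat's centre (89–122 mm allowed) and its top is at 74 mm, which is right for lying on the ledge. The wrist view gives a slope of about 0.001; the coarser scene view gives 0.005. Both are within 0.03.
- **Tab:** the pad is at 77 mm, fully in.
- **Loupe, stone and jar:** the loupe and stone moved by 0.5 pixel or less in the scene view. The jar I checked only by eye, and it looks unmoved.
- **Robot:** it is clear of everything.
- **Drift:** while descending behind the rib the arm drifted about 9 mm, with about 1° of yaw. I corrected this before contact.

The hand-in gave no verdict.

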